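# Give three turned boxes back their own lids

## Robot

A 6-joint arm with a two-finger parallel gripper is mounted at the origin on a cart in front of the work surface, level with it; the furniture and walls round the work are solid. World frame = base frame: x ahead of the robot, y to its left, z up, the work surface at z = 0. Lengths are in m, angles in rad, forces in N, time in s.
With the tool pointing down it reaches from about 0.35 to 0.875 m from the base axis. Payload 4.2 kg.
Tool frame: the origin (TCP) lies between the finger pads; the fingertips stand 17 mm ahead of it and the grasp point (between the pads) lies 2 mm behind it; z points along the fingers, y is the line along which they close (so a half turn about z gives the same grasp; the last joint's range is limited). The gripper opens to 87 mm and grips with 3 to 60 N. Pads are 19 mm wide; open, the fingers measure 117 mm over their backs; the gripper's body (75 mm by 190 mm) begins 51 mm behind the grasp point.
Start: joints at [-0.894, 0.385, 0.008, 0, -1.194, -0.259], TCP at [0.254, -0.571, 0.219] pointing down, gripper open.
Joint ranges: [-3.14, 3.14], [-1.21, 2.06], [-1.07, 1.41], [-3.16, 2.05], [-2.99, -0.16], [-3.1, 3.1]. Speed limits (rad/s): [2.79, 2.79, 3.14, 3.14, 3.14, 3.14].

## Interface

Orientations are given as a rotation vector (axis times angle).
In Python, from plant import env gives the robot as it stands.
- The arm moves only by the tool move_arm, never from a script. Its argument "targets" is a list that holds one entry, the list of rows, each a list of 6 numbers: the shift along the world's x, y, z in units of 250 mm (1.0 is 250 mm), then the turn, a rotation vector about the world's x, y, z in units of pi/2 rad (1.0 is pi/2 rad). In form: [[[x, y, z, ax, ay, az], ...]]. A call has 1 to 8 rows; each row is the pose to reach, as a shift and turn from the pose commanded when the call began; what a row does not reach only later rows make up. A row lasts 1/10 s, in which the tool goes at most 50 mm and 8.59 degrees, less where a joint would pass 70% of its speed; a pose out of reach is approached as far as the arm can. A call with a number of a shift or a turn outside -1 to 1 is refused whole. A call with a gripper value outside its range is refused whole. "fingers" is the opening, from -1 (shut) to 1 (fully open), set as the call begins (left out, the last holds). The fingers move at their own pace and stop on an object; the grip force is fixed at half the most. Time passes only in rows, so rows that repeat a pose let the fingers close. It gives the time, the measured TCP pose, the force, the opening and the grip force at its end, in the units of the state.
- env.state(): the state, without advancing time (a new reading comes with each control period).
- env.snapshot(name): name is "side" or "top"; returns (picture, depth): 400x640x3 uint8, red, green, blue; 400x640 float32, m along the optical axis (not along the pixel's ray), 0 where there is no reading.
- env.camera_model(name): a dict with "K" (3x3 intrinsics, pixels), "dist" ([k1, k2, p1, p2, k3] as OpenCV has them; the pictures are not rectified), "rvec" (rotation vector, rad) and "tvec" (3), from world to camera coordinates, as OpenCV has them. Camera axes: x right, y down, z forward; pixel columns grow to the right and rows downward; lengths in m; the calibration is good to about 2 mm. A picture is of the moment at which its call begins. camera_model takes no time and is no camera call.
- env.sign_off(): hands the job in; it is judged then, once.
The state is a dict: "time_s": time; "joint_positions": joint angles; "qvel": joint speeds; "joint_efforts": joint torques, N m; "position": TCP position; "ee_rot": TCP orientation; "ft_force": force on the tool from outside, world axes, zero at the start; "wrist_torque": the same for the moment, N m; "width": opening from 0.0 (shut) to 1.0 (fully open); "grip_force": force on a finger pad.
Only numpy, scipy, OpenCV 4.12 (cv2) and the standard library are available. Lean on these libraries where they do the work, as an engineer would, in place of code of your own. Each camera call takes 0.05 s, during which the arm holds its last target. There are 200 camera calls.

## Task

After waxing, the lids of the three turned wooden boxes went back on the wrong boxes: change them round so that each box is closed by the lid of its own wood, with the spigot fully home in the mouth and the lid lying flat on the rim. As all three boxes are occupied, a lid will have to wait on a free bit of the bench meanwhile. Keep the lids upright, and leave the boxes, the wax tin and the oil bottle standing where they are.

Things in the scene. Friction and masses are not known exactly. Their poses are not given: they have to be found in the camera images.
- maple_lid: loose round lid of pale, cream-coloured maple, 80 g; origin under its spigot on the axis, z up. Spigot 39 mm wide from z=0 to 10 mm, bevelled end; plate 66 mm wide, z=10 to at most 18 mm; knob with a 20 mm wide straight-sided round grip at z=29 to 39 mm, tip at 45 mm. Yaw is free. Stands on its spigot on the bench. Starts on the padauk box, loose: that mouth is 8 mm wider than its own.
- padauk_lid: loose round lid of bright red-brown padauk, 80 g; origin under its spigot on the axis, z up. Spigot 47 mm wide from z=0 to 10 mm, bevelled end; plate 74 mm wide, z=10 to at most 18 mm; knob with a 21 mm wide straight-sided round grip at z=28 to 40 mm, tip at 44 mm. Yaw is free. Stands on its spigot on the bench. Starts on the ebony box, loose: that mouth is 8 mm wider than its own.
- ebony_lid: loose round lid of near-black ebony, 80 g; origin under its spigot on the axis, z up. Spigot 55 mm wide from z=0 to 10 mm, bevelled end; plate 80 mm wide, z=10 to at most 18 mm; knob with a 19 mm wide straight-sided round grip at z=27 to 39 mm, tip at 49 mm. Yaw is free. Stands on its spigot on the bench. Starts on the maple box, whose mouth is too narrow: it stands on the rim.
- maple_box: round-bellied turned box of pale, cream-coloured maple, loose on the bench, 450 g, 95 mm wide at the belly; origin at its underside on the axis, z up, yaw is free. Rim 56 mm high, open mouth 42 mm wide (3 mm wider than its own lid's spigot), flared 2.5 mm all round at the top. Its own lid is home with the plate on the rim: lid origin 46 mm above the box origin.
- padauk_box: round-bellied turned box of bright red-brown padauk, loose on the bench, 450 g, 97 mm wide at the belly; origin at its underside on the axis, z up, yaw is free. Rim 60 mm high, open mouth 50 mm wide (3 mm wider than its own lid's spigot), flared 2.5 mm all round at the top. Its own lid is home with the plate on the rim: lid origin 50 mm above the box origin.
- ebony_box: round-bellied turned box of near-black ebony, loose on the bench, 450 g, 99 mm wide at the belly; origin at its underside on the axis, z up, yaw is free. Rim 54 mm high, open mouth 58 mm wide (3 mm wider than its own lid's spigot), flared 2.5 mm all round at the top. Its own lid is home with the plate on the rim: lid origin 44 mm above the box origin.
- wax_tin: round yellow tin of paste wax, 76 mm across, 31 mm high, loose bystander standing on the bench in the row with the boxes; origin at the centre of its underside
- oil_bottle: small amber dropper bottle with a black cap, 33 mm across, 102 mm high, loose bystander at the right-hand end of the work; origin at the centre of its underside
- bare_patch (a point): middle of a bare patch of bench, 100 mm by 100 mm, at the left-hand end of the row; bench surface, z = 0. Any other free bit of bench will do as well
- rest_lever (a point): front end of the clamp lever under the lathe's tool rest, the part of the lathe nearest the robot, 310 mm above the bench. The lathe's bed and headstock stand behind the row, their fronts about 50 mm farther from the robot (in x) than this point; keep wrist and gripper in front of them
Mind the look-alikes: they are no part of the job. What is shaped like the maple_lid but blue is not meant.

How it is judged:
By the outcome, as a careful person would: the job done as asked, in the order asked, and still so for the second after the job is handed in, with the robot touching nothing.
It also fails if it takes over 120 s, if anything falls off the work surface, if the arm or the gripper's body presses on something with over 40 N, if the wrist force passes 120 N, or if a joint passes its speed limit or range.

## Working session

There is one attempt and no reset: what is moved stays moved. The work goes in short steps, Python scripts to look and compute and a tool call to move; the robot and the scene stay as the last step left them, time stands still between calls to the robot, and variables do not carry over. Pictures are saved under pics/ and viewed, at most 17 in all, crops included, and the job is handed in when it is done.

Besides the shell and the picture viewer there is one more tool, called after ">>>" in YAML: its name, and indented under it one key for each argument. move_arm: Moves the arm, as the interface text tells. Shifts and turns lie within -1 to 1; 1 stands for 250 mm of shift or pi/2 rad of turn. Its arguments: {"type":"object","properties":{"targets":{"type":"array","items":{"type":"array","items":{"type":"array","items":{"type":"number"}}}},"fingers":{"type":"number"}},"required":["targets"]}

```bash
ls; mkdir -p pics; python3 - <<'E'
from plant import env
import cv2,numpy as np
for n in("top","side"):
    p,d=env.snapshot(n); cv2.imwrite(f"pics/{n}0.png",p[:,:,::-1]); np.save(f"pics/{n}0.npy",d)
    m=env.camera_model(n); print(n,{k:np.round(v,4).tolist() for k,v in m.items()})
s=env.state();print(s["time_s"],s["position"],s["ee_rot"],s["width"])
E
```

```text
pics
top {'K': [[444.2426, 0.0, 316.9438], [0.0, 444.2426, 202.1551], [0.0, 0.0, 1.0]], 'dist': [0.0029, 0.0, 0.0, 0.0, 0.0], 'rvec': [2.1279, -2.1352, 0.1887], 'tvec': [-0.0616, 0.6158, 1.2972]}
side {'K': [[407.061, 0.0, 323.3537], [0.0, 407.061, 198.0165], [0.0, 0.0, 1.0]], 'dist': [-0.0572, 0.0, 0.0, 0.0, 0.0], 'rvec': [2.0985, -0.0709, 0.0628], 'tvec': [-0.5924, 0.166, 1.5759]}
0.1 [ 0.25335085 -0.57074069  0.21785656] [ 6.51057110e-01 -3.07285129e+00 -3.01964317e-03] 1.0031119165483184
```

View pics/top0.png

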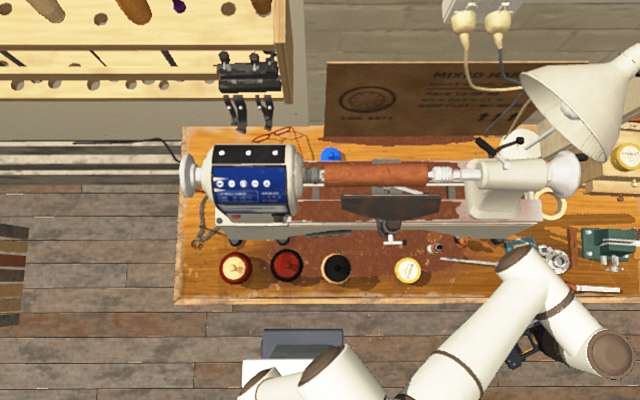

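View pics/side0.png

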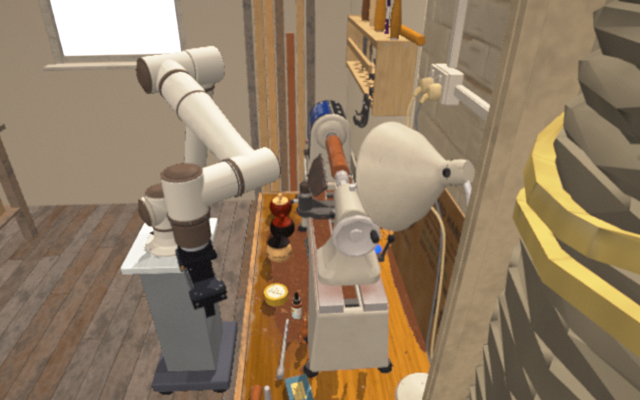

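The top view shows the three boxes at about (236,268), (287,265) and (335,268), and the tin at (407,270). The bottle is near (435,247), and the bare patch is to the left, around (200,268). Next I'll zoom in and measure.

```bash
cat > h.py <<'E'
import cv2,numpy as np
from plant import env
def cam(n):
    m=env.camera_model(n); R=cv2.Rodrigues(np.array(m["rvec"],float))[0]
    return np.array(m["K"],float),np.array(m["dist"],float),R,np.array(m["tvec"],float).ravel()
def plane(n,uv,z):
    K,D,R,t=cam(n); q=cv2.undistortPoints(np.array(uv,float).reshape(-1,1,2),K,D).reshape(-1,2)
    r=np.c_[q,np.ones(len(q))]@R; c=-R.T@t
    return c+r*((z-c[2])/r[:,2])[:,None]
def proj(n,P):
    K,D,R,t=cam(n); return cv2.projectPoints(np.array(P,float).reshape(-1,3),cv2.Rodrigues(R)[0],t,K,D)[0].reshape(-1,2)
def cloud(n,d):
    K,D,R,t=cam(n); v,u=np.mgrid[:400,:640]
    q=cv2.undistortPoints(np.c_[u.ravel(),v.ravel()].astype(float).reshape(-1,1,2),K,D).reshape(-1,2)
    p=(np.c_[q,np.ones(len(q))]*d.reshape(-1,1)-t)@R
    p[d.ravel()<=0]=np.nan
    return p.reshape(400,640,3)
E
python3 - <<'E'
from h import *
im=cv2.imread("pics/top0.png");d=np.load("pics/top0.npy")
c=cv2.resize(im[225:325,170:370],None,fx=4,fy=4,interpolation=cv2.INTER_CUBIC);cv2.imwrite("pics/topc.png",c)
s=cv2.imread("pics/side0.png");cv2.imwrite("pics/sidec.png",cv2.resize(s[180:330,240:340],None,fx=4,fy=4,interpolation=cv2.INTER_CUBIC))
P=cloud("top",d)
for n,uv in dict(mapl=(236,268),pad=(286,265),ebo=(335,268),tin=(407,270),bot=(435,247),patch=(202,268),lever=(393,242),bench=(260,285)).items():print(n,P[uv[1],uv[0]].round(3))
# height clusters
h=P[...,2]; m=((h>.045)&(h<.13)&(P[...,0]<.62)&(P[...,1]>-.2)).astype(np.uint8)
n,l,st,ce=cv2.connectedComponentsWithStats(m)
for i in range(1,n):
    if st[i,4]>60:
        q=P[l==i]; print(st[i],ce[i].round(1),q.min(0).round(3),q.max(0).round(3),((q.min(0)+q.max(0))/2).round(3))
E
```

```text
mapl [0.418 0.174 0.068]
pad [0.425 0.026 0.088]
ebo [ 0.416 -0.115  0.1  ]
tin [ 0.411 -0.334  0.031]
bot [ 0.477 -0.41   0.076]
patch [0.42  0.29  0.003]
lever [ 0.472 -0.245  0.317]
bench [0.368 0.111 0.001]
[225 233  80   7 346] [259.7 235.9] [ 0.505 -0.026  0.045] [0.514 0.203 0.13 ] [0.51  0.088 0.088]
[270 250  32  32 763] [285.6 265.1] [ 0.38  -0.016  0.045] [0.472 0.077 0.093] [0.426 0.031 0.069]
[219 252  32  33 793] [234.3 268.1] [0.372 0.136 0.045] [0.466 0.228 0.099] [0.419 0.182 0.072]
[322 254  29  30 673] [335.7 268.4] [ 0.373 -0.161  0.045] [ 0.459 -0.078  0.106] [ 0.416 -0.12   0.076]
```

View pics/topc.png

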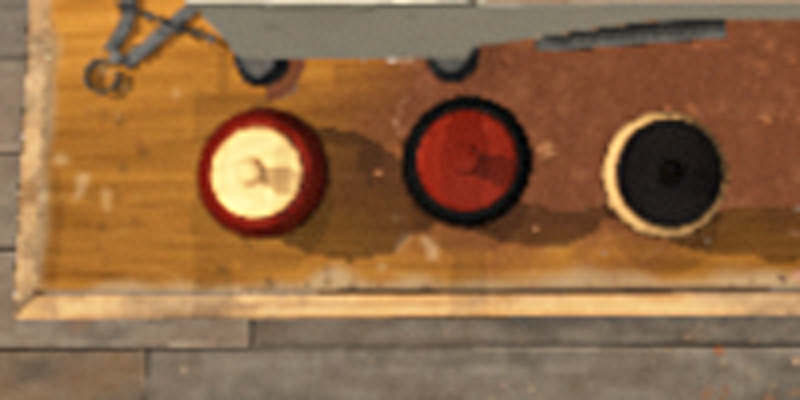

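View pics/sidec.png

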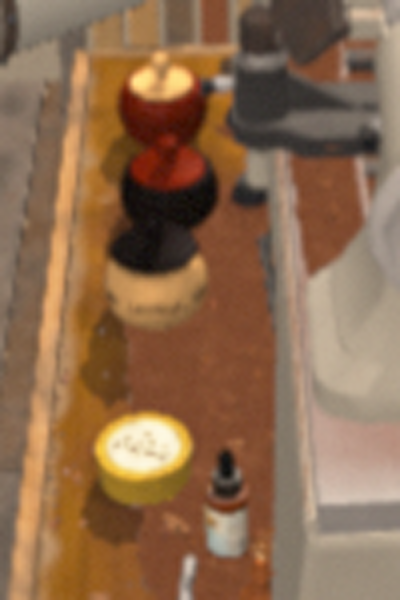

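The crop confirms it: the maple lid on the padauk box at (258,172), the padauk lid on the ebony box at (468,158) and the ebony lid on the maple box at (670,172). Now I need exact centres.

```bash
cat >> h.py <<'E'
def fitc(p):
    A=np.c_[2*p[:,:2],np.ones(len(p))]; s=np.linalg.lstsq(A,(p[:,:2]**2).sum(1),rcond=None)[0]
    return s[:2],np.sqrt(s[2]+s[:2]@s[:2])
def mask(im,col):
    b,g,r=[im[...,i].astype(int) for i in range(3)]; v=im.max(2)
    return {"m":(b>90)&(r>190)&(g>150),"p":(r>70)&(g<r*.45),"e":(v<60)}[col].astype(np.uint8)
def disc(n,im,uv,w,col,z,inv=False,mk=None):
    m=mask(im,col) if mk is None else mk; m=1-m if inv else m
    roi=np.zeros_like(m); cv2.circle(roi,tuple(int(x) for x in uv),w,1,-1); m=m*roi
    m=cv2.morphologyEx(m,cv2.MORPH_CLOSE,np.ones((5,5)))
    c=max(cv2.findContours(m,cv2.RETR_EXTERNAL,cv2.CHAIN_APPROX_NONE)[0],key=cv2.contourArea)
    h=cv2.convexHull(c).reshape(-1,2); e=cv2.fitEllipse(c)
    return plane(n,[e[0]],z)[0].round(4),(np.array(e[1])*1).round(1),np.round(e[0],1)
E
python3 - <<'E'
from h import *
print("cam centres",[(-(cam(n)[2].T@cam(n)[3])).round(3) for n in("top","side")])
for n,uvs in(("top",[(236,268),(287,265),(336,268)]),("side",[(280,201),(282,222),(278,242)])):
    im=cv2.imread(f"pics/{n}0.png"); P=cloud(n,np.load(f"pics/{n}0.npy"))
    for uv,col,pz,kz in zip(uvs,"mpe",(.066,.060,.072),(.083,.076,.088)):
        c=np.array([.42,{'m':.18,'p':.03,'e':-.12}[col]])
        near=np.hypot(P[...,0]-c[0],P[...,1]-c[1])<.055
        k=P[near&(P[...,2]>kz)]
        print(n,col,disc(n,im,uv,15 if n=="top" else 13,col,pz),"knob",len(k),k.mean(0).round(4),((k.min(0)+k.max(0))/2).round(3))
        for lo,hi in((.03,.04),(.04,.05)):
            b=P[near&(P[...,2]>lo)&(P[...,2]<hi)]
            if len(b)>20: print("  box ring",lo,len(b),*fitc(b))
im=cv2.imread("pics/top0.png");print("left edge",plane("top",[(181,255),(181,275)],0).round(3).tolist(), proj("top",[.42,.3,0]).round(0))
E
```

```text
cam centres [array([ 0.382, -0.06 ,  1.384]), array([ 0.478, -1.318,  0.947])]
top m (array([0.4188, 0.1822, 0.066 ]), array([21.1, 22.1]), array([233.4, 267.7])) knob 42 [0.4178 0.1815 0.093 ] [0.417 0.182 0.093]
  box ring 0.04 69 [0.4182731  0.18282735] 0.04658257063107939
top p (array([0.4275, 0.0281, 0.06  ]), array([24.3, 24.9]), array([286.1, 264.6])) knob 43 [0.4262 0.0292 0.0875] [0.427 0.03  0.087]
  box ring 0.03 33 [0.42682532 0.03051698] 0.04850914756550146
  box ring 0.04 131 [0.42679687 0.03056367] 0.045269066513975866
top e (array([ 0.4174, -0.1222,  0.072 ]), array([24.8, 25.6]), array([337.2, 267.8])) knob 37 [ 0.416  -0.1204  0.0982] [ 0.416 -0.121  0.098]
  box ring 0.03 72 [ 0.416401   -0.11870918] 0.046291503739357934
  box ring 0.04 102 [ 0.41674766 -0.11934056] 0.0434029373052807
side m (array([0.4219, 0.1878, 0.066 ]), array([ 9.9, 13.3]), array([280. , 198.9])) knob 16 [0.4226 0.1762 0.0896] [0.423 0.178 0.09 ]
  box ring 0.03 46 [0.42173787 0.17851552] 0.04610803799774431
  box ring 0.04 56 [0.42202697 0.1787085 ] 0.04365317532604564
side p (array([0.4266, 0.0409, 0.06  ]), array([16.1, 18.5]), array([280.7, 218.9])) knob 24 [0.4302 0.0236 0.0835] [0.431 0.023 0.082]
  box ring 0.03 34 [0.42818314 0.02577345] 0.04344370265995245
  box ring 0.04 61 [0.42936988 0.02678865] 0.0430451129729515
side e (array([ 0.4199, -0.1068,  0.072 ]), array([17.7, 20.1]), array([278.1, 238.5])) knob 25 [ 0.4201 -0.1259  0.0978] [ 0.421 -0.126  0.099]
  box ring 0.03 75 [ 0.42028265 -0.12085951] 0.04534598187558729
  box ring 0.04 77 [ 0.42011118 -0.11991952] 0.04237286497994969
left edge [[0.46, 0.358, 0.0], [0.399, 0.355, 0.0]] [[199. 268.]]
```

>>> move_arm:
  targets:
    - [[0.42, 0.96, 0, 0, 0, -0.265], [0.42, 0.96, 0, 0, 0, -0.265], [0.42, 0.96, 0, 0, 0, -0.265], [0.42, 0.96, 0, 0, 0, -0.265], [0.42, 0.96, 0, 0, 0, -0.265], [0.42, 0.96, 0, 0, 0, -0.265], [0.42, 0.96, 0, 0, 0, -0.265], [0.42, 0.96, 0, 0, 0, -0.265]]
  fingers: 0.2

```text
time_s: 0.9
position: [0.3586, -0.3311, 0.2188]
ee_rot: [0.004, -3.141, -0.0]
ft_force: [0.0, 0.5, -0.5]
width: 0.604
grip_force: 0.0
```

>>> move_arm:
  targets:
    - [[0.1, 1, 0, 0, 0, 0], [0.1, 1, 0, 0, 0, 0], [0.1, 1, 0, 0, 0, 0], [0.1, 1, 0, 0, 0, 0], [0.1, 1, 0, 0, 0, 0], [0.1, 1, 0, 0, 0, 0]]

```text
time_s: 1.5
position: [0.3845, -0.0778, 0.2191]
ee_rot: [-0.013, 3.14, 0.001]
ft_force: [0.1, 0.2, -0.0]
width: 0.603
grip_force: 0.0
```

>>> move_arm:
  targets:
    - [[0.14, 1, 0, 0, 0, 0], [0.14, 1, 0, 0, 0, 0], [0.14, 1, 0, 0, 0, 0], [0.14, 1, 0, 0, 0, 0], [0.14, 1, 0, 0, 0, 0], [0.14, 1, 0, 0, 0, 0], [0.14, 1, 0, 0, 0, 0]]

```text
time_s: 2.2
position: [0.4192, 0.1685, 0.2181]
ee_rot: [0.002, -3.14, 0.002]
ft_force: [-0.8, -1.3, -0.6]
width: 0.598
grip_force: 0.0
```

>>> move_arm:
  targets:
    - [[0.004, 0.048, -0.1, 0, 0, 0], [0.004, 0.048, -0.25, 0, 0, 0], [0.004, 0.048, -0.38, 0, 0, 0], [0.004, 0.048, -0.46, 0, 0, 0], [0.004, 0.048, -0.5, 0, 0, 0], [0.004, 0.048, -0.524, 0, 0, 0], [0.004, 0.048, -0.524, 0, 0, 0]]

```text
time_s: 2.9
position: [0.4199, 0.1799, 0.0879]
ee_rot: [0.0, -3.141, 0.0]
ft_force: [0.2, 0.7, 0.4]
width: 0.598
grip_force: 0.0
```

```bash
cat > snap.py <<'E'
from h import *
import sys
a,n,u,v=sys.argv[1:5];u,v=int(u),int(v)
p,d=env.snapshot(n);p=p[:,:,::-1];cv2.imwrite(f"pics/{a}_full.png",p);np.save(f"pics/{a}.npy",d)
cv2.imwrite(f"pics/{a}.png",cv2.resize(p[v-50:v+50,u-70:u+70],None,fx=5,fy=5,interpolation=cv2.INTER_CUBIC))
E
python3 snap.py s1 side 285 200
```

```text
(no output)
```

View pics/s1.png

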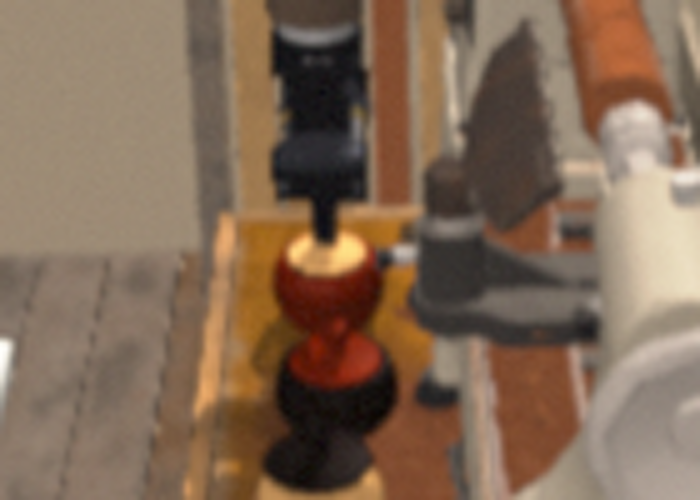

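The side view shows the fingers astride the maple knob, with the finger at x≈323 and the lid centre at about 327 in the crop, so they match within 2 mm. Closing.

>>> move_arm:
  targets:
    - [[0.004, 0, 0, 0, 0, 0], [0.004, 0, 0, 0, 0, 0], [0.004, 0, 0, 0, 0, 0], [0.004, 0, 0, 0, 0, 0], [0.004, 0, 0, 0, 0, 0], [0.004, 0, 0, 0, 0, 0], [0.004, 0, 0, 0, 0, 0]]
  fingers: -1

```text
time_s: 3.65
position: [0.4206, 0.1808, 0.0878]
ee_rot: [0.003, -3.142, 0.0]
ft_force: [-0.1, 0.2, -0.3]
width: 0.052
grip_force: 0.0
```

```bash
python3 snap.py s2 side 305 190; python3 -c "
from plant import env
s=env.state();print(s['width'],s['grip_force'],s['position'],s['ft_force'])"
```

```text
0.0373510459169517 0.0 [0.4205761  0.18080195 0.08782096] [-0.22748888 -0.12654931 -1.00984342]
```

View pics/s2.png

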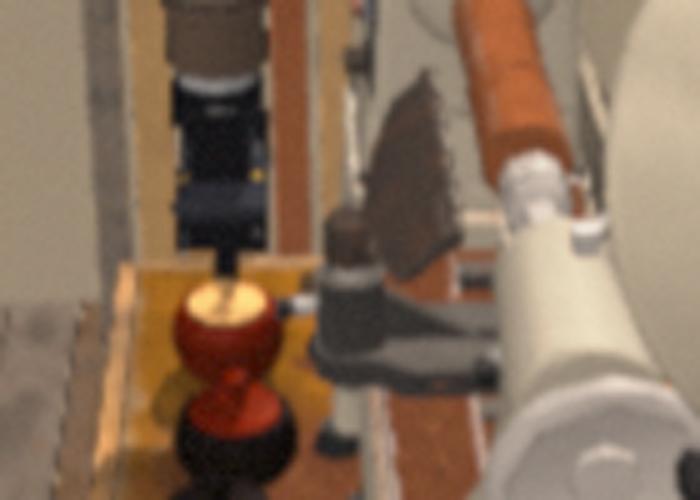

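```bash
python3 - <<'E'
from h import *
print(proj("side",[[.4206,.1808,.071],[.4206,.1808,.088],[.42,.18,.095],[.42,.18,.068]]).round(1))
P=cloud("side",np.load("pics/s2.npy")); im=cv2.imread("pics/s2_full.png")
for v in range(178,208): print(v,P[v,281].round(3),im[v,281])
E
```

```text
[[279.6 198.8]
 [279.4 195.3]
 [279.2 193.9]
 [279.5 199.5]]
178 [0.432 0.119 0.202] [50 45 45]
179 [0.432 0.108 0.203] [46 42 40]
180 [0.432 0.102 0.202] [49 45 47]
181 [0.433 0.092 0.203] [46 44 45]
182 [0.433 0.085 0.202] [45 40 40]
183 [0.432 0.085 0.198] [37 33 35]
184 [0.432 0.088 0.192] [33 32 31]
185 [0.432 0.085 0.189] [25 22 23]
186 [0.431 0.099 0.177] [20 19 20]
187 [0.431 0.095 0.175] [21 21 21]
188 [0.431 0.098 0.169] [26 21 23]
189 [0.431 0.095 0.166] [22 21 20]
190 [0.431 0.093 0.162] [24 23 26]
191 [0.428 0.167 0.116] [26 24 29]
192 [0.428 0.171 0.11 ] [28 29 33]
193 [0.428 0.173 0.103] [21 25 31]
194 [0.428 0.169 0.101] [25 33 43]
195 [0.428 0.17  0.096] [41 61 82]
196 [0.427 0.168 0.092] [ 62 100 135]
197 [0.427 0.171 0.085] [ 78 129 173]
198 [0.427 0.169 0.082] [ 86 140 194]
199 [0.427 0.174 0.074] [ 94 159 218]
200 [0.426 0.176 0.067] [108 182 237]
201 [0.427 0.169 0.067] [113 188 240]
202 [0.426 0.167 0.063] [109 181 235]
203 [0.427 0.148 0.07 ] [111 182 237]
204 [0.427 0.15  0.064] [ 86 146 203]
205 [0.427 0.142 0.063] [ 43  78 134]
206 [0.426 0.145 0.056] [ 21  35 113]
207 [0.426 0.149 0.049] [ 23  34 109]
```

```bash
python3 - <<'E'
from h import *
p,d=env.snapshot("top"); t=p[:,:,::-1]; cv2.imwrite("pics/t2_full.png",t)
f=lambda i,v,u,s:cv2.resize(i[v:v+40,u:u+32],None,fx=s,fy=s,interpolation=cv2.INTER_CUBIC)
a=[f(cv2.imread(f"pics/{n}_full.png"),180,264,8) for n in("s1","s2")]
a.append(f(t,248,218,8)); cv2.imwrite("pics/z.png",np.hstack(a)); print(env.state()["width"])
E
```

```text
0.02214023081151199
```

View pics/z.png

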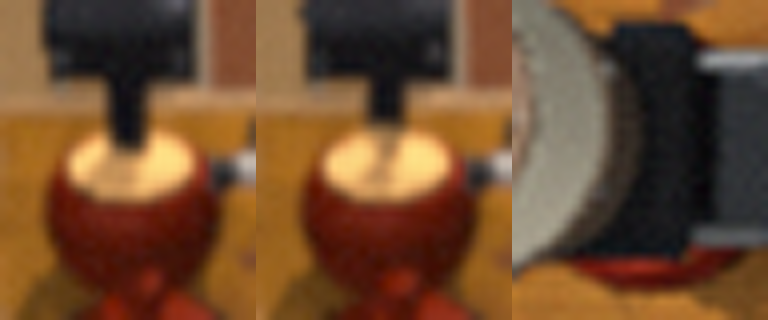

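In the zoomed view the fingers closed above the knob: the tips end near row 195 of the full image, about z 0.096, roughly 20 mm higher than the reported pose implies. I'll reopen and descend carefully, watching the force.

>>> move_arm:
  targets:
    - [[0, 0, 0.04, 0, 0, 0], [0, 0, 0.04, 0, 0, 0], [0, 0, 0.04, 0, 0, 0], [0, 0, 0.04, 0, 0, 0], [0, 0, 0.0, 0, 0, 0], [0, 0, -0.03, 0, 0, 0], [0, 0, -0.03, 0, 0, 0], [0, 0, -0.03, 0, 0, 0]]
  fingers: 0.2

```text
time_s: 4.55
position: [0.4204, 0.1805, 0.0798]
ee_rot: [0.003, -3.141, 0.002]
ft_force: [-0.6, -0.1, 0.4]
width: 0.584
grip_force: 0.0
```

```bash
python3 - <<'E'
from h import *
s=env.state();print(s["joint_positions"].round(3) if hasattr(s["joint_positions"],"round") else s["joint_positions"],s["position"])
p,d=env.snapshot("side");P=cloud("side",d)
t=p[:,:,::-1];cv2.imwrite("pics/s3_full.png",t)
for v in range(186,208): print(v,P[v,279].round(3),t[v,279],P[v,288].round(3))
cv2.imwrite("pics/z3.png",cv2.resize(t[170:215,255:315],None,fx=10,fy=10,interpolation=cv2.INTER_CUBIC))
E
```

```text
[ 0.762  0.267 -0.578  0.    -0.727 -2.332] [0.42040082 0.18054371 0.07976043]
186 [0.424 0.088 0.183] [27 23 27] [0.459 0.081 0.186]
187 [0.424 0.089 0.178] [24 20 24] [0.459 0.083 0.18 ]
188 [0.423 0.093 0.171] [24 18 22] [0.459 0.098 0.168]
189 [0.423 0.095 0.166] [23 20 22] [0.459 0.086 0.17 ]
190 [0.423 0.095 0.162] [21 19 18] [0.459 0.095 0.16 ]
191 [0.423 0.098 0.155] [22 21 20] [0.458 0.093 0.157]
192 [0.423 0.096 0.152] [21 17 19] [ 0.454  0.381 -0.01 ]
193 [0.421 0.143 0.12 ] [26 26 24] [ 0.454  0.36  -0.003]
194 [0.421 0.138 0.119] [19 18 18] [ 0.454  0.348 -0.002]
195 [0.42  0.142 0.112] [20 15 14] [ 0.454  0.34  -0.003]
196 [0.42  0.153 0.101] [21 15 18] [ 0.454  0.331 -0.003]
197 [0.42  0.146 0.1  ] [16 13  9] [ 0.454  0.322 -0.003]
198 [0.42  0.146 0.095] [20 18 22] [ 0.454  0.313 -0.004]
199 [0.419 0.151 0.087] [35 53 73] [0.456 0.203 0.056]
200 [0.419 0.151 0.083] [ 68 112 152] [0.456 0.191 0.058]
201 [0.418 0.176 0.063] [ 87 143 193] [0.456 0.181 0.059]
202 [0.418 0.159 0.068] [ 88 143 194] [0.456 0.169 0.061]
203 [0.418 0.152 0.067] [ 87 145 198] [0.456 0.162 0.061]
204 [0.419 0.145 0.067] [ 74 123 172] [0.456 0.158 0.058]
205 [0.418 0.148 0.06 ] [ 42  72 124] [0.456 0.158 0.053]
206 [0.418 0.141 0.059] [ 17  32 107] [0.456 0.156 0.049]
207 [0.418 0.136 0.057] [ 25  36 113] [0.455 0.15  0.048]
```

View pics/z3.png

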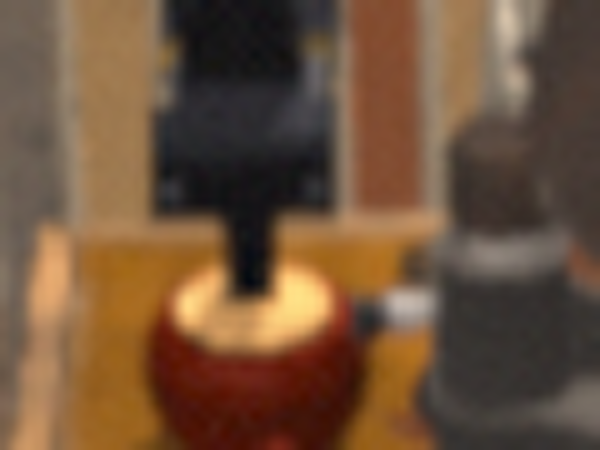

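The tips now end at row 199.5 of the full image, z about 0.085, which confirms an offset of about 20 mm. I'll go down 11 mm in small steps.

>>> move_arm:
  targets:
    - [[0.006, 0, -0.012, 0, 0, 0], [0.006, 0, -0.022, 0, 0, 0], [0.006, 0, -0.03, 0, 0, 0], [0.006, 0, -0.038, 0, 0, 0], [0.006, 0, -0.044, 0, 0, 0], [0.006, 0, -0.044, 0, 0, 0]]

```text
time_s: 5.2
position: [0.422, 0.1807, 0.0691]
ee_rot: [0.002, -3.141, 0.0]
ft_force: [-0.4, 0.6, -0.8]
width: 0.603
grip_force: 0.0
```

>>> move_arm:
  targets:
    - [[0, 0, 0, 0, 0, 0], [0, 0, 0, 0, 0, 0], [0, 0, 0, 0, 0, 0], [0, 0, 0, 0, 0, 0], [0, 0, 0, 0, 0, 0], [0, 0, 0, 0, 0, 0], [0, 0, 0, 0, 0, 0], [0, 0, 0, 0, 0, 0]]
  fingers: -1

```text
time_s: 6.0
position: [0.4222, 0.1809, 0.0694]
ee_rot: [-0.002, 3.141, 0.0]
ft_force: [-0.5, 0.3, 0.4]
width: 0.217
grip_force: 30.0
```

>>> move_arm:
  targets:
    - [[0, 0, 0.05, 0, 0, 0], [0, 0, 0.14, 0, 0, 0], [0, 0, 0.16, 0, 0, 0], [0, 0.12, 0.16, 0, 0, 0], [0, 0.26, 0.16, 0, 0, 0], [0, 0.4, 0.16, 0, 0, 0], [0, 0.476, 0.16, 0, 0, 0], [0, 0.476, 0.1, 0, 0, 0]]

```text
time_s: 6.8
position: [0.4233, 0.3033, 0.0952]
ee_rot: [-0.007, 3.138, 0.006]
ft_force: [0.1, -0.7, -1.3]
width: 0.223
grip_force: 30.0
```

```bash
python3 - <<'E'
from h import *
s=env.state();print(s["position"],s["ft_force"],s["width"],s["grip_force"])
p,d=env.snapshot("side");t=p[:,:,::-1];cv2.imwrite("pics/s4_full.png",t);np.save("pics/s4.npy",d)
p2,d2=env.snapshot("top");t2=p2[:,:,::-1];cv2.imwrite("pics/t4_full.png",t2);np.save("pics/t4.npy",d2)
cv2.imwrite("pics/z4.png",np.hstack([cv2.resize(t[160:230,250:330],(480,420),interpolation=cv2.INTER_CUBIC),cv2.resize(t2[240:310,180:233],(318,420),interpolation=cv2.INTER_CUBIC)]))
E
```

```text
[0.42327099 0.30325349 0.09518154] [ 0.12364678 -0.6785147  -1.32652407] 0.2230026532511352 29.999932050704956
```

View pics/z4.png

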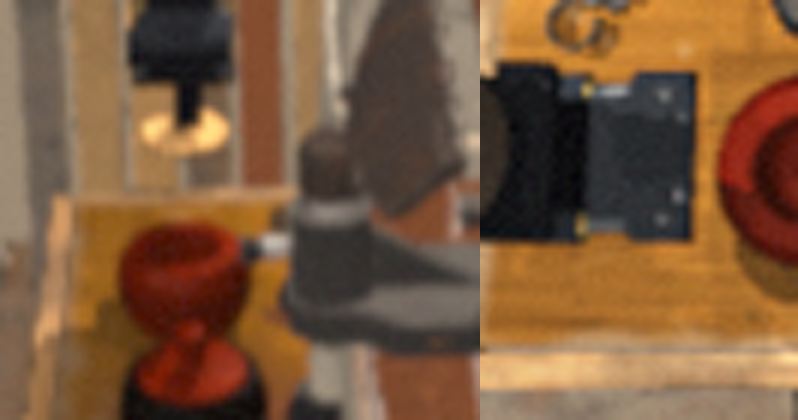

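The maple lid hangs level from the gripper, and the open padauk mouth is visible in the top crop at right. Lowering it to the bench.

>>> move_arm:
  targets:
    - [[0, 0, -0.1, 0, 0, 0], [0, 0, -0.2, 0, 0, 0], [0, 0, -0.26, 0, 0, 0], [0, 0, -0.28, 0, 0, 0], [0, 0, -0.288, 0, 0, 0], [0, 0, -0.294, 0, 0, 0], [0, 0, -0.298, 0, 0, 0], [0, 0, -0.298, 0, 0, 0]]

```text
time_s: 7.7
position: [0.4224, 0.3, 0.0205]
ee_rot: [-0.002, 3.141, 0.002]
ft_force: [0.3, 0.4, -0.4]
width: 0.212
grip_force: 30.0
```

>>> move_arm:
  targets:
    - [[0, 0, -0.004, 0, 0, 0], [0, 0, -0.008, 0, 0, 0], [0, 0, -0.008, 0, 0, 0], [0, 0, -0.008, 0, 0, 0]]

```text
time_s: 8.1
position: [0.4224, 0.3002, 0.0194]
ee_rot: [-0.004, 3.141, 0.001]
ft_force: [-2.9, -1.0, 7.2]
width: 0.213
grip_force: 30.0
```

>>> move_arm:
  targets:
    - [[0, 0, 0.002, 0, 0, 0], [0, 0, 0.002, 0, 0, 0], [0, 0, 0.002, 0, 0, 0], [0, 0, 0.002, 0, 0, 0], [0, 0, 0.08, 0, 0, 0], [0, 0, 0.24, 0, 0, 0], [0, 0, 0.42, 0, 0, 0], [0, 0, 0.44, 0, 0, 0]]
  fingers: 0.1

```text
time_s: 8.9
position: [0.4248, 0.3025, 0.1334]
ee_rot: [-0.004, 3.133, 0.013]
ft_force: [1.4, 0.0, -0.6]
width: 0.548
grip_force: 0.0
```

>>> move_arm:
  targets:
    - [[0, -0.2, 0, 0, 0, 0], [0, -0.4, 0, 0, 0, 0], [0, -0.6, 0, 0, 0, 0], [0, -0.8, 0, 0, 0, 0], [0, -1, 0, 0, 0, 0], [0.02, -1, 0, 0, 0, 0]]

```text
time_s: 9.5
position: [0.4247, 0.0451, 0.1271]
ee_rot: [-0.008, -3.138, 0.002]
ft_force: [-0.9, -0.2, 0.1]
width: 0.553
grip_force: 0.0
```

```bash
cat > meas.py <<'E'
from h import *
import sys
tag=sys.argv[1]; s=env.state();print(np.round(s["position"],4),s["time_s"])
for n in("top","side"):
    p,d=env.snapshot(n);t=p[:,:,::-1];cv2.imwrite(f"pics/{tag}_{n}.png",t);np.save(f"pics/{tag}_{n}.npy",d)
E
python3 meas.py a; python3 - <<'E'
from h import *
t=cv2.imread("pics/a_top.png");s=cv2.imread("pics/a_side.png")
P=cloud("top",np.load("pics/a_top.npy"))
k=P[(np.hypot(P[...,0]-.42,P[...,1]-.3)<.045)&(P[...,2]>.028)];print("maple knob top",len(k),k.mean(0).round(4))
P=cloud("side",np.load("pics/a_side.npy"))
k=P[(np.hypot(P[...,0]-.42,P[...,1]-.3)<.045)&(P[...,2]>.028)];print("maple knob side",len(k),k.mean(0).round(4))
u=proj("top",[.42,.3,.016])[0];print(disc("top",t,u,14,"m",.016))
# padauk mouth from top: dark inside red
r=cv2.resize(t[245:295,180:320],None,fx=5,fy=5,interpolation=cv2.INTER_CUBIC);cv2.imwrite("pics/za.png",r)
E
```

```text
[0.4247 0.0451 0.1271] 9.5
maple knob top 39 [0.4184 0.2993 0.0429]
maple knob side 0 [nan nan nan]
(array([0.4163, 0.3016, 0.016 ]), array([22.2, 23.1]), array([197.1, 269.1]))<stdin>:6: RuntimeWarning: Mean of empty slice.
  ret = um.true_divide(
```

View pics/za.png

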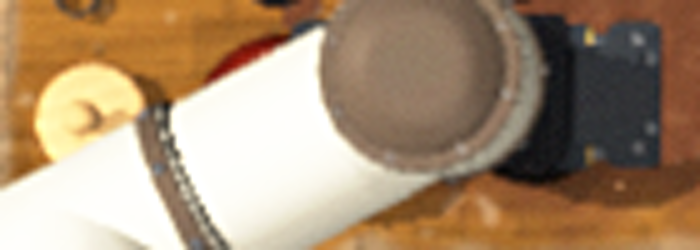

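>>> move_arm:
  targets:
    - [[0.012, -0.085, 0, 0, 0, 0], [0.012, -0.085, -0.1, 0, 0, 0], [0.012, -0.085, -0.18, 0, 0, 0], [0.012, -0.085, -0.22, 0, 0, 0], [0.012, -0.085, -0.24, 0, 0, 0], [0.012, -0.085, -0.25, 0, 0, 0], [0.012, -0.085, -0.258, 0, 0, 0], [0.012, -0.085, -0.258, 0, 0, 0]]

```text
time_s: 10.4
position: [0.4304, 0.0289, 0.0637]
ee_rot: [-0.003, 3.141, 0.001]
ft_force: [-0.5, -0.3, 0.4]
width: 0.545
grip_force: 0.0
```

>>> move_arm:
  targets:
    - [[0, 0, 0, 0, 0, 0], [0, 0, 0, 0, 0, 0], [0, 0, 0, 0, 0, 0], [0, 0, 0, 0, 0, 0], [0, 0, 0, 0, 0, 0], [0, 0, 0, 0, 0, 0], [0, 0, 0, 0, 0, 0]]
  fingers: -1

```text
time_s: 11.1
position: [0.4301, 0.0285, 0.0635]
ee_rot: [-0.002, 3.142, -0.0]
ft_force: [-0.2, -0.1, 3.0]
width: 0.225
grip_force: 30.0
```

>>> move_arm:
  targets:
    - [[0, 0, 0.04, 0, 0, 0], [0, 0, 0.1, 0, 0, 0], [0, 0, 0.18, 0, 0, 0], [0, 0, 0.2, 0, 0, 0], [0, 0, 0.2, 0, 0, 0]]

```text
time_s: 11.6
position: [0.4305, 0.0288, 0.1141]
ee_rot: [-0.002, 3.139, 0.002]
ft_force: [-1.4, 0.8, -0.8]
width: 0.228
grip_force: 30.0
```

```bash
python3 meas.py b; python3 - <<'E'
from h import *
def box(n,f,c,rim):
    P=cloud(n,np.load(f"pics/{f}.npy")); near=np.hypot(P[...,0]-c[0],P[...,1]-c[1])<.055
    inside=near&(P[...,2]<rim-.012)&(np.hypot(P[...,0]-c[0],P[...,1]-c[1])<.026)
    q=P[near&(abs(P[...,2]-rim)<.005)&(np.hypot(P[...,0]-c[0],P[...,1]-c[1])<.045)]
    o=[n,f,len(q)]
    if len(q)>10:o+=[*fitc(q),((q.min(0)+q.max(0))/2).round(4)]
    b=P[near&(P[...,2]>.03)&(P[...,2]<rim-.01)&(np.hypot(P[...,0]-c[0],P[...,1]-c[1])>.03)]
    if len(b)>10:o+=["belly",len(b),*fitc(b)]
    print(*o)
box("top","t4",(.42,.181),.06);box("side","s4",(.42,.181),.06)
box("top","b_top",(.42,.181),.06);box("side","b_side",(.42,.181),.06)
im=cv2.imread("pics/t4_full.png");u=proj("top",[.419,.182,.06])[0];print(u)
for thr in(60,80,100):
    mk=((im[...,2]<thr)&(im[...,0]<60)).astype(np.uint8); print(thr,disc("top",im,u,12,None,.059,mk=mk))
print("red outline",disc("top",im,u,20,"p",.035))
a=[cv2.resize(cv2.imread(f)[y:y+50,x:x+50],(390,390),interpolation=cv2.INTER_CUBIC) for f,x,y in(("pics/t4_full.png",210,243),("pics/b_side.png",255,180))]
cv2.imwrite("pics/zb.png",np.hstack(a))
E
```

```text
[0.4305 0.0288 0.1141] 11.6
top t4 409 [0.41832692 0.18213498] 0.034845506599053534 [0.42   0.182  0.0599] belly 88 [0.41850647 0.18302029] 0.046783753501298354
side s4 99 [0.42193126 0.17795473] 0.03429589457441031 [0.422  0.1798 0.0598] belly 106 [0.42225022 0.17601813] 0.04302761173995291
top b_top 55 [0.44663198 0.19408243] 0.015170449684828054 [0.4506 0.1948 0.0601] belly 12 [0.42570594 0.18427051] 0.04054893752440604
side b_side 15 [0.421268   0.16970705] 0.030344041018814584 [0.42   0.1487 0.0585] belly 24 [0.42247358 0.18071236] 0.04723379110073121
[233.85716739 267.70981216]
60 (array([0.4131, 0.1964, 0.059 ]), array([ 5.1, 10.1]), array([229. , 269.8]))
80 (array([0.4183, 0.1762, 0.059 ]), array([16.4, 19.2]), array([235.9, 268. ]))
100 (array([0.4161, 0.1846, 0.059 ]), array([17.6, 19. ]), array([233. , 268.7]))
red outline (array([0.419 , 0.1848, 0.035 ]), array([29.4, 30.9]), array([234.4, 268. ]))
```

View pics/zb.png

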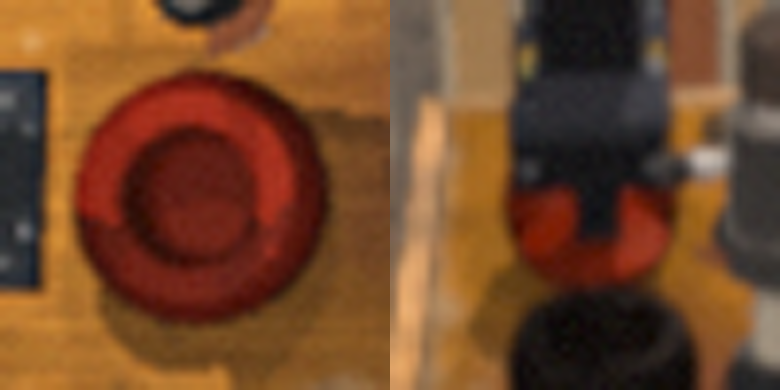

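The padauk mouth is centred at about (190,195) in the left crop. In the right crop the padauk lid hangs level in the gripper over the ebony box. Going above the padauk box.

>>> move_arm:
  targets:
    - [[-0.01, 0.16, 0, 0, 0, 0], [-0.02, 0.32, 0, 0, 0, 0], [-0.03, 0.48, 0, 0, 0, 0], [-0.034, 0.58, 0, 0, 0, 0], [-0.034, 0.61, 0, 0, 0, 0], [-0.034, 0.61, -0.06, 0, 0, 0], [-0.034, 0.61, -0.1, 0, 0, 0], [-0.034, 0.61, -0.1, 0, 0, 0]]

```text
time_s: 12.5
position: [0.4201, 0.1793, 0.0863]
ee_rot: [0.001, -3.137, 0.005]
ft_force: [-0.3, -0.5, -1.3]
width: 0.227
grip_force: 30.0
```

```bash
python3 meas.py c; python3 - <<'E'
from h import *
a=[cv2.resize(cv2.imread(f)[y:y+50,x:x+50],(390,390),interpolation=cv2.INTER_CUBIC) for f,x,y in(("pics/c_top.png",210,243),("pics/c_side.png",255,175))]
cv2.imwrite("pics/zc.png",np.hstack(a))
E
```

```text
[0.4201 0.1793 0.0863] 12.5
```

View pics/zc.png

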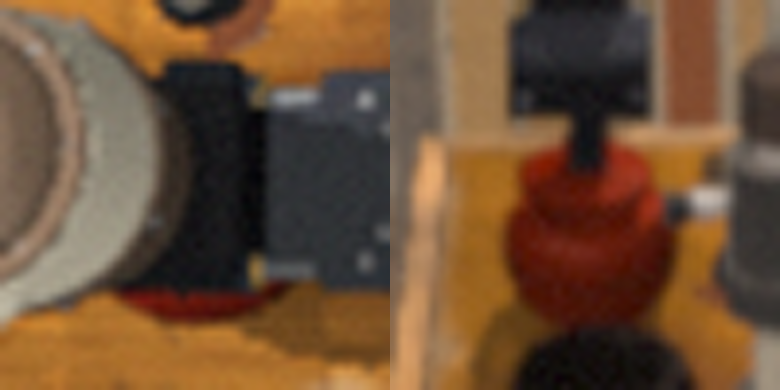

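In the side crop the lid is centred at about 585 and the box at about 588. The arm is still settling the last 2 mm, so this is aligned. Lowering.

>>> move_arm:
  targets:
    - [[0, 0, 0, 0, 0, 0], [0, 0, -0.02, 0, 0, 0], [0, 0, -0.036, 0, 0, 0], [0, 0, -0.044, 0, 0, 0], [0, 0, -0.05, 0, 0, 0], [0, 0, -0.056, 0, 0, 0], [0, 0, -0.06, 0, 0, 0], [0, 0, -0.06, 0, 0, 0]]

```text
time_s: 13.4
position: [0.4215, 0.181, 0.0732]
ee_rot: [0.003, -3.141, 0.0]
ft_force: [0.0, 0.9, -2.2]
width: 0.225
grip_force: 30.0
```

>>> move_arm:
  targets:
    - [[0, 0, -0.006, 0, 0, 0], [0, 0, -0.01, 0, 0, 0], [0, 0, -0.014, 0, 0, 0], [0, 0, -0.016, 0, 0, 0], [0, 0, -0.016, 0, 0, 0]]

```text
time_s: 13.9
position: [0.4216, 0.181, 0.0695]
ee_rot: [0.003, -3.142, 0.0]
ft_force: [-1.1, 0.1, 0.8]
width: 0.229
grip_force: 30.0
```

>>> move_arm:
  targets:
    - [[0, 0, 0, 0, 0, 0], [0, 0, 0, 0, 0, 0], [0, 0, 0, 0, 0, 0], [0, 0, 0, 0, 0, 0], [0, 0, 0.06, 0, 0, 0], [0, 0, 0.2, 0, 0, 0], [0, 0, 0.3, 0, 0, 0], [0, 0, 0.3, 0, 0, 0]]
  fingers: 0.1

```text
time_s: 14.7
position: [0.4237, 0.1826, 0.1479]
ee_rot: [-0.004, 3.135, 0.008]
ft_force: [0.3, 0.7, 0.0]
width: 0.546
grip_force: 0.0
```

>>> move_arm:
  targets:
    - [[0, -0.2, 0, 0, 0, 0], [0, -0.4, 0, 0, 0, 0], [0, -0.6, 0, 0, 0, 0], [0, -0.8, 0, 0, 0, 0], [0, -1, 0, 0, 0, 0], [0, -1, 0, 0, 0, 0]]

```text
time_s: 15.3
position: [0.4201, -0.0736, 0.1435]
ee_rot: [-0.011, -3.139, 0.001]
ft_force: [1.1, -0.2, -0.6]
width: 0.552
grip_force: 0.0
```

```bash
cat >> h.py <<'E'
def ring(n,f,c,rim,rr=.045):
    P=cloud(n,np.load(f"pics/{f}.npy")); r=np.hypot(P[...,0]-c[0],P[...,1]-c[1])
    q=P[(r<rr)&(abs(P[...,2]-rim)<.005)]
    return (n,len(q),*fitc(q),((q.min(0)+q.max(0))/2).round(4)) if len(q)>10 else (n,len(q))
def knob(n,f,c,z):
    P=cloud(n,np.load(f"pics/{f}.npy")); r=np.hypot(P[...,0]-c[0],P[...,1]-c[1])
    q=P[(r<.035)&(P[...,2]>z)&(P[...,2]<z+.03)]
    return (n,len(q),q.mean(0).round(4),((q.min(0)+q.max(0))/2).round(4),q[:,2].max().round(4)) if len(q)>5 else (n,len(q))
E
python3 meas.py d; python3 - <<'E'
from h import *
for n in("top","side"):
    print("E box",ring(n,f"d_{n}",(.427,.03),.054)); print("P lid",knob(n,f"d_{n}",(.42,.182),.082),"E lid",knob(n,f"d_{n}",(.418,-.12),.088))
a=[cv2.resize(cv2.imread(f)[y:y+50,x:x+w],(w*6,300),interpolation=cv2.INTER_CUBIC) for f,x,y,w in(("pics/d_top.png",210,243,90),("pics/d_side.png",260,185,40))]
cv2.imwrite("pics/zd.png",np.hstack(a))
E
```

```text
[ 0.4201 -0.0736  0.1435] 15.3
E box ('top', 0)
P lid ('top', 0) E lid ('top', 0)
E box ('side', 116, array([0.42939134, 0.02728919]), np.float64(0.036504687291867496), array([0.4297, 0.0278, 0.054 ]))
P lid ('side', 0) E lid ('side', 24, array([ 0.4204, -0.1263,  0.0984]), array([ 0.4206, -0.1235,  0.0978]), np.float64(0.1077))
```

View pics/zd.png

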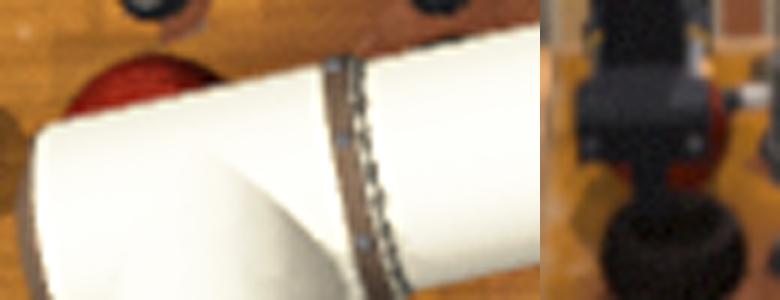

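The top view is mostly arm, but the side view gives the ebony box ring at (0.4294, 0.0273) and the ebony knob at x 0.420. Moving to the ebony lid.

>>> move_arm:
  targets:
    - [[-0.007, -0.209, 0, 0, 0, 0], [-0.007, -0.209, -0.02, 0, 0, 0], [-0.007, -0.209, -0.12, 0, 0, 0], [-0.007, -0.209, -0.2, 0, 0, 0], [-0.007, -0.209, -0.24, 0, 0, 0], [-0.007, -0.209, -0.26, 0, 0, 0], [-0.007, -0.209, -0.27, 0, 0, 0], [-0.007, -0.209, -0.27, 0, 0, 0]]

```text
time_s: 16.2
position: [0.4204, -0.1207, 0.0771]
ee_rot: [-0.004, 3.141, -0.0]
ft_force: [-0.3, -0.9, -0.4]
width: 0.549
grip_force: 0.0
```

>>> move_arm:
  targets:
    - [[0, 0, 0, 0, 0, 0], [0, 0, 0, 0, 0, 0], [0, 0, 0, 0, 0, 0], [0, 0, 0, 0, 0, 0], [0, 0, 0, 0, 0, 0], [0, 0, 0, 0, 0, 0], [0, 0, 0, 0, 0, 0]]
  fingers: -1

```text
time_s: 16.9
position: [0.4199, -0.1213, 0.077]
ee_rot: [-0.002, 3.141, -0.0]
ft_force: [0.2, -0.8, 2.2]
width: 0.204
grip_force: 30.0
```

>>> move_arm:
  targets:
    - [[0, 0, 0.06, 0, 0, 0], [0, 0, 0.14, 0, 0, 0], [0.01, 0.16, 0.14, 0, 0, 0], [0.02, 0.32, 0.14, 0, 0, 0], [0.03, 0.48, 0.14, 0, 0, 0], [0.039, 0.6, 0.14, 0, 0, 0], [0.039, 0.604, 0.08, 0, 0, 0], [0.039, 0.604, 0.05, 0, 0, 0]]

```text
time_s: 17.7
position: [0.4288, 0.0304, 0.0884]
ee_rot: [0.005, -3.14, 0.001]
ft_force: [0.4, -0.0, -0.9]
width: 0.204
grip_force: 30.0
```

```bash
python3 meas.py e; python3 - <<'E'
from h import *
for n in("top","side"):
    print("M box",ring(n,f"e_{n}",(.418,-.119),.056,.043))
print("M lid",knob("top","e_top",(.419,.3),.03),"tin",ring("top","e_top",(.411,-.334),.031,.05))
a=[cv2.resize(cv2.imread(f)[y:y+50,x:x+w],(w*6,300),interpolation=cv2.INTER_CUBIC) for f,x,y,w in(("pics/e_top.png",310,243,50),("pics/e_side.png",250,195,60))]
cv2.imwrite("pics/ze.png",np.hstack(a))
E
```

```text
[0.4288 0.0304 0.0884] 17.7
M box ('top', 375, array([ 0.41608852, -0.11854842]), np.float64(0.03207557387547436), array([ 0.4175, -0.1181,  0.0559]))
M box ('side', 191, array([ 0.41972936, -0.12334968]), np.float64(0.03179094151587344), array([ 0.4207, -0.1215,  0.0559]))
M lid ('top', 38, array([0.4186, 0.2997, 0.0427]), array([0.4191, 0.3012, 0.0407]), np.float64(0.0499)) tin ('top', 470, array([ 0.41033674, -0.33429501]), np.float64(0.027283888894115104), array([ 0.4099, -0.3342,  0.031 ]))
```

View pics/ze.png

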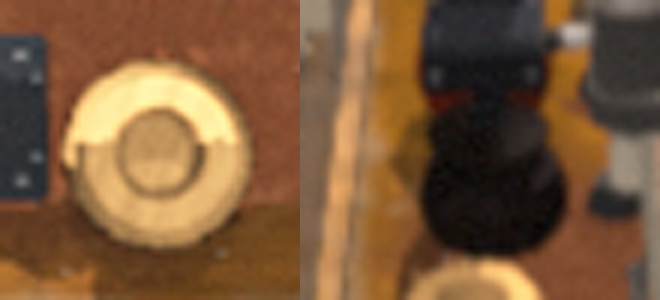

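The maple mouth is at about (160,152) in the left crop. In the right crop the ebony lid sits centred above the ebony box once perspective is allowed for. Lowering.

>>> move_arm:
  targets:
    - [[0, 0, -0.02, 0, 0, 0], [0, 0, -0.04, 0, 0, 0], [0, 0, -0.054, 0, 0, 0], [0, 0, -0.062, 0, 0, 0], [0, 0, -0.07, 0, 0, 0], [0, 0, -0.078, 0, 0, 0], [0, 0, -0.084, 0, 0, 0], [0, 0, -0.084, 0, 0, 0]]

```text
time_s: 18.6
position: [0.4295, 0.0298, 0.0682]
ee_rot: [0.002, -3.141, 0.0]
ft_force: [0.3, -0.0, -1.3]
width: 0.207
grip_force: 30.0
```

>>> move_arm:
  targets:
    - [[0, 0, -0.006, 0, 0, 0], [0, 0, -0.01, 0, 0, 0], [0, 0, -0.014, 0, 0, 0], [0, 0, -0.014, 0, 0, 0]]

```text
time_s: 19.0
position: [0.4297, 0.0298, 0.065]
ee_rot: [-0.003, 3.142, -0.0]
ft_force: [-0.9, 0.1, 2.2]
width: 0.205
grip_force: 30.0
```

>>> move_arm:
  targets:
    - [[0, 0, 0, 0, 0, 0], [0, 0, 0, 0, 0, 0], [0, 0, 0, 0, 0, 0], [0, 0, 0, 0, 0, 0], [0, 0, 0.06, 0, 0, 0], [0, 0, 0.2, 0, 0, 0], [0, 0, 0.3, 0, 0, 0], [0, 0, 0.3, 0, 0, 0]]
  fingers: 0.1

```text
time_s: 19.8
position: [0.4321, 0.0307, 0.1432]
ee_rot: [-0.004, 3.134, 0.004]
ft_force: [0.4, 1.6, -0.4]
width: 0.55
grip_force: 0.0
```

>>> move_arm:
  targets:
    - [[0, 0.2, 0, 0, 0, 0], [0, 0.4, 0, 0, 0, 0], [0, 0.6, 0, 0, 0, 0], [-0.015, 0.8, 0, 0, 0, 0], [-0.03, 1, 0, 0, 0, 0], [-0.03, 1, 0, 0, 0, 0]]

```text
time_s: 20.4
position: [0.4222, 0.285, 0.1391]
ee_rot: [-0.011, 3.14, 0.002]
ft_force: [0.8, -0.5, -0.9]
width: 0.551
grip_force: 0.0
```

```bash
python3 meas.py f; python3 - <<'E'
from h import *
print("P lid",knob("side","f_side",(.42,.18),.082),knob("top","f_top",(.419,.182),.082))
print("E lid",knob("side","f_side",(.428,.03),.075),knob("top","f_top",(.427,.03),.075))
print("M box",ring("top","f_top",(.418,-.119),.056,.043),"M lid",knob("top","f_top",(.419,.3),.03))
print("plates P",ring("side","f_side",(.42,.18),.066,.04),"E",ring("side","f_side",(.43,.03),.06,.043))
a=[cv2.resize(cv2.imread(f)[y:y+50,x:x+w],(w*6,300),interpolation=cv2.INTER_CUBIC) for f,x,y,w in(("pics/f_top.png",230,243,75),("pics/f_side.png",250,190,50))]
cv2.imwrite("pics/zf.png",np.hstack(a))
E
```

```text
[0.4222 0.285  0.1391] 20.4
P lid ('side', 20, array([0.4227, 0.1756, 0.089 ]), array([0.423 , 0.176 , 0.0903]), np.float64(0.0978)) ('top', 44, array([0.4174, 0.1813, 0.0935]), array([0.4173, 0.1812, 0.092 ]), np.float64(0.0976))
E lid ('side', 19, array([0.4298, 0.0249, 0.0833]), array([0.429 , 0.0261, 0.084 ]), np.float64(0.0909)) ('top', 34, array([0.426 , 0.0308, 0.0873]), array([0.4256, 0.031 , 0.0871]), np.float64(0.0969))
M box ('top', 387, array([ 0.41627374, -0.11858197]), np.float64(0.03199761471170519), array([ 0.416 , -0.118 ,  0.0559])) M lid ('top', 0)
plates P ('side', 101, array([0.4221564 , 0.17784998]), np.float64(0.025859169332422365), array([0.4221, 0.1777, 0.0653])) E ('side', 155, array([0.42903794, 0.02607364]), np.float64(0.02976622718553624), array([0.428 , 0.0281, 0.0599]))
```

View pics/zf.png

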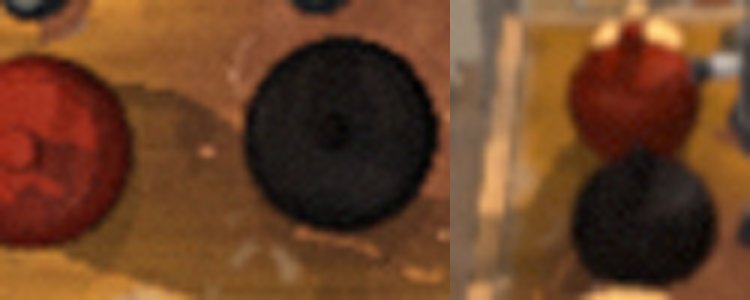

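The padauk and ebony lids are seated flat: knob tops at about 0.094 and 0.093 as expected, with both plates at rim height. Fetching the maple lid.

>>> move_arm:
  targets:
    - [[0, 0.08, 0, 0, 0, 0], [0, 0.08, -0.12, 0, 0, 0], [0, 0.08, -0.26, 0, 0, 0], [0, 0.08, -0.38, 0, 0, 0], [0, 0.08, -0.43, 0, 0, 0], [0, 0.08, -0.46, 0, 0, 0], [0, 0.08, -0.474, 0, 0, 0], [0, 0.08, -0.474, 0, 0, 0]]

```text
time_s: 21.3
position: [0.4224, 0.2998, 0.0215]
ee_rot: [-0.002, 3.141, 0.0]
ft_force: [-0.3, -0.0, 0.4]
width: 0.551
grip_force: 0.0
```

>>> move_arm:
  targets:
    - [[0, 0, 0, 0, 0, 0], [0, 0, 0, 0, 0, 0], [0, 0, 0, 0, 0, 0], [0, 0, 0, 0, 0, 0], [0, 0, 0, 0, 0, 0], [0, 0, 0, 0, 0, 0], [0, 0, 0, 0, 0, 0]]
  fingers: -1

```text
time_s: 22.0
position: [0.4223, 0.3001, 0.0217]
ee_rot: [-0.003, 3.141, 0.001]
ft_force: [-0.1, -0.1, 2.2]
width: 0.212
grip_force: 30.0
```

>>> move_arm:
  targets:
    - [[0, 0, 0.06, 0, 0, 0], [0, 0, 0.2, 0, 0, 0], [0, 0, 0.38, 0, 0, 0], [0, 0, 0.52, 0, 0, 0], [0, 0, 0.52, 0, 0, 0], [0, -0.16, 0.52, 0, 0, 0], [0, -0.34, 0.52, 0, 0, 0], [0, -0.5, 0.52, 0, 0, 0]]

```text
time_s: 22.8
position: [0.4208, 0.1727, 0.1501]
ee_rot: [0.003, -3.139, 0.002]
ft_force: [0.6, -0.3, -0.8]
width: 0.217
grip_force: 30.0
```

>>> move_arm:
  targets:
    - [[0, -0.18, 0, 0, 0, 0], [0, -0.36, 0, 0, 0, 0], [0, -0.54, 0, 0, 0, 0], [0, -0.72, 0, 0, 0, 0], [0, -0.9, 0, 0, 0, 0], [0, -1, 0, 0, 0, 0], [0, -1, 0, 0, 0, 0]]

```text
time_s: 23.5
position: [0.4207, -0.0776, 0.1501]
ee_rot: [-0.005, -3.139, 0.0]
ft_force: [1.4, 0.6, -1.8]
width: 0.215
grip_force: 30.0
```

>>> move_arm:
  targets:
    - [[-0.011, -0.178, 0, 0, 0, 0], [-0.011, -0.178, -0.02, 0, 0, 0], [-0.011, -0.178, -0.12, 0, 0, 0], [-0.011, -0.178, -0.2, 0, 0, 0], [-0.011, -0.178, -0.25, 0, 0, 0], [-0.011, -0.178, -0.256, 0, 0, 0], [-0.011, -0.178, -0.256, 0, 0, 0]]

```text
time_s: 24.2
position: [0.4191, -0.1191, 0.0869]
ee_rot: [0.004, -3.14, 0.0]
ft_force: [-0.2, 0.0, -0.8]
width: 0.214
grip_force: 30.0
```

```bash
python3 meas.py g; python3 - <<'E'
from h import *
im=cv2.imread("pics/g_side.png");P=cloud("side",np.load("pics/g_side.npy"))
print(proj("side",[[.4198,-.1194,.08],[.4198,-.1194,.05],[.4198,-.1194,.03]]).round(1))
cv2.imwrite("pics/zg.png",cv2.resize(im[205:265,245:315],None,fx=8,fy=8,interpolation=cv2.INTER_CUBIC))
E
```

```text
[ 0.4191 -0.1191  0.0869] 24.2
[[278.  238.7]
 [278.3 245.4]
 [278.5 249.8]]
```

View pics/zg.png

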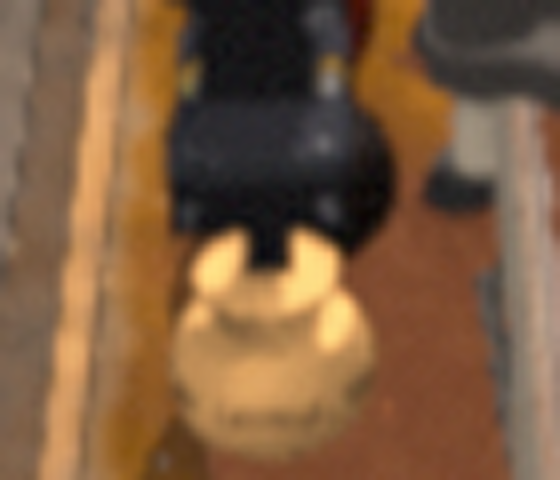

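The side crop shows the maple lid (centre at about 266) hanging just above the maple box (about 274). Allowing for perspective and lag, that's within about 1 mm. Lowering.

>>> move_arm:
  targets:
    - [[0.002, 0, -0.02, 0, 0, 0], [0.002, 0, -0.034, 0, 0, 0], [0.002, 0, -0.042, 0, 0, 0], [0.002, 0, -0.05, 0, 0, 0], [0.002, 0, -0.058, 0, 0, 0], [0.002, 0, -0.066, 0, 0, 0], [0.002, 0, -0.066, 0, 0, 0]]

```text
time_s: 25.0
position: [0.4196, -0.1198, 0.0706]
ee_rot: [0.002, -3.141, 0.0]
ft_force: [0.4, 0.2, -1.0]
width: 0.216
grip_force: 30.0
```

>>> move_arm:
  targets:
    - [[0, 0, -0.006, 0, 0, 0], [0, 0, -0.01, 0, 0, 0], [0, 0, -0.012, 0, 0, 0], [0, 0, -0.012, 0, 0, 0]]

```text
time_s: 25.4
position: [0.4198, -0.1197, 0.0678]
ee_rot: [0.002, -3.142, 0.0]
ft_force: [0.8, 0.7, -1.4]
width: 0.217
grip_force: 30.0
```

>>> move_arm:
  targets:
    - [[0, 0, 0, 0, 0, 0], [0, 0, 0, 0, 0, 0], [0, 0, 0, 0, 0, 0], [0, 0, 0, 0, 0, 0], [0, 0, 0.06, 0, 0, 0], [0, 0, 0.22, 0, 0, 0], [0, 0, 0.4, 0, 0, 0], [0, 0, 0.56, 0, 0, 0]]
  fingers: 0.1

```text
time_s: 26.2
position: [0.4198, -0.1198, 0.21]
ee_rot: [-0.003, 3.141, -0.0]
ft_force: [1.1, -0.1, -0.2]
width: 0.547
grip_force: 0.0
```

>>> move_arm:
  targets:
    - [[-0.1, 0, 0, 0, 0, 0], [-0.22, 0, 0, 0, 0, 0], [-0.22, -0.2, 0, 0, 0, 0], [-0.22, -0.4, 0, 0, 0, 0], [-0.22, -0.6, 0, 0, 0, 0], [-0.22, -0.8, 0, 0, 0, 0], [-0.22, -1, 0, 0, 0, 0], [-0.22, -1, 0, 0, 0, 0]]

```text
time_s: 27.0
position: [0.3645, -0.3744, 0.2069]
ee_rot: [-0.007, -3.141, 0.001]
ft_force: [-0.4, 0.8, -1.0]
width: 0.554
grip_force: 0.0
```

```bash
python3 meas.py k; python3 - <<'E'
from h import *
for nm,c,z,pz in(("P",(.42,.181),.082,.066),("E",(.428,.03),.075,.060),("M",(.418,-.119),.077,.062)):
    for n in("top","side"): print(nm,"knob",knob(n,f"k_{n}",c,z),"plate",ring(n,f"k_{n}",c,pz,.045)[1:4])
a=[cv2.resize(cv2.imread(f)[y:y+50,x:x+w],(w*5,250),interpolation=cv2.INTER_CUBIC) for f,x,y,w in(("pics/k_top.png",215,243,145),)]
b=cv2.resize(cv2.imread("pics/k_side.png")[185:265,245:320],(375,400),interpolation=cv2.INTER_CUBIC)
o=np.zeros((600,725,3),np.uint8);o[:250]=a[0];o[250:600,:375]=b[:350];cv2.imwrite("pics/zk.png",o)
E
```

```text
[ 0.3645 -0.3744  0.2069] 27.0
P knob ('top', 44, array([0.4175, 0.1814, 0.0929]), array([0.4173, 0.1812, 0.0918]), np.float64(0.0973)) plate (457, array([0.41773865, 0.18219658]), np.float64(0.028194085869202867))
P knob ('side', 21, array([0.4225, 0.1752, 0.0887]), array([0.4229, 0.1773, 0.0885]), np.float64(0.0951)) plate (103, array([0.42183319, 0.17540709]), np.float64(0.026327493802022487))
E knob ('top', 34, array([0.4263, 0.0308, 0.0884]), array([0.4255, 0.0309, 0.0903]), np.float64(0.0976)) plate (529, array([0.42575964, 0.03101275]), np.float64(0.029639185462659163))
E knob ('side', 19, array([0.4303, 0.024 , 0.0839]), array([0.429 , 0.0278, 0.084 ]), np.float64(0.092)) plate (158, array([0.42875522, 0.02534136]), np.float64(0.02961744578757913))
M knob ('top', 38, array([ 0.4161, -0.1177,  0.0889]), array([ 0.4164, -0.118 ,  0.0861]), np.float64(0.0942)) plate (379, array([ 0.416214  , -0.11899754]), np.float64(0.025867202920377835))
M knob ('side', 29, array([ 0.4203, -0.124 ,  0.0875]), array([ 0.4202, -0.1236,  0.0873]), np.float64(0.0963)) plate (171, array([ 0.42055141, -0.12462232]), np.float64(0.02585672946661661))
```

View pics/zk.png

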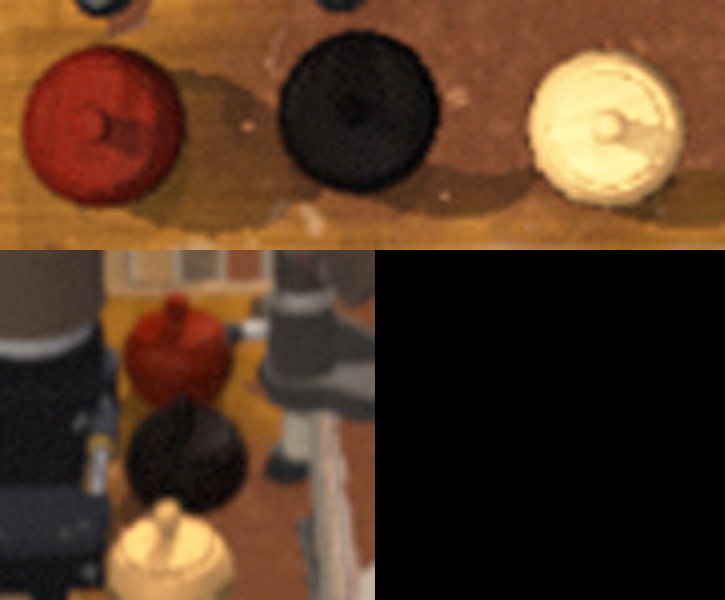

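All three lids are on matching boxes: red at (103,125), black at (358,110) and pale at (606,128). I'll run a tilt and height check, and hand in only if it passes.

```bash
python3 - <<'E'
from h import *
P=cloud("top",np.load("pics/k_top.npy")); ok=True
for nm,c,z,r in(("P",(.4177,.182),.068,.033),("E",(.426,.031),.062,.036),("M",(.4162,-.119),.064,.029)):
    d=np.hypot(P[...,0]-c[0],P[...,1]-c[1]); q=P[(d<r)&(d>.016)]
    s=np.linalg.lstsq(np.c_[q[:,:2]-c,np.ones(len(q))],q[:,2],rcond=None)[0]
    print(nm,"tilt deg",np.degrees(s[:2]).round(2),"h",s[2].round(4),"max",z); ok&=np.hypot(*s[:2])<.04 and abs(s[2]-z+.001)<.004
print(ok)
if ok: print(env.sign_off())
E
```

```text
P tilt deg [0.53 0.84] h 0.0661 max 0.068
E tilt deg [-0.26  0.67] h 0.0598 max 0.062
M tilt deg [0.   0.03] h 0.0618 max 0.064
True
the job is handed in; nothing more can be done
None
```

The job is handed in: each box now has the lid of its own wood, measured flat (tilt under about 1°) and fully home, at about 27 s of the 120 s allowed; the first grasp closed above the maple knob and had to be repeated lower.

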